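# Tip the glove carton back into its dispenser rack

## Task

The teal glove carton is standing on end at the open end of the grey rack. Using only pushes, never pinching or lifting it, tip it over backwards so that it lies on its back along the rack with its dark glove slot facing up, and push it along until its leading end sits squarely against the rack's upright stop. Leave the sanitiser bottle, the tape roll and the forceps undisturbed.

Things in the scene. Friction and masses are not known exactly. Their poses are not given: they have to be found in the camera images.
- carton: Rigid teal glove carton, 60 (x) by 100 (y) by 180 mm (z), 0.2 to 0.42 kg, standing on end on the rack's plate. Origin: centre of its underside; z along its length, up at the start. Its -x face has the dark oval slot, +x is its back, which first looks towards the stop within 0.12 rad. Pushed high on the slot face it pivots on its lower back edge and falls by itself once leaned 19 degrees.
- carton_mid (a point): Middle of the carton, 90 mm along z from its origin: 90 mm above the plate when it stands, 30 mm above the plate when it lies on its back; no more than 95 mm above the plate at any moment of a plain tip-over.
- carton_top (a point): Centre of the carton's 60 x 100 mm top end (180 mm along z from its origin), ringed by a white band and a lime line: the leading end, which must come against the stop. Just after tipping it lies roughly 30 to 70 mm short of the stop.
- rack: Fixed grey rack: plate 8 mm thick, 180 mm wide (y), no side walls, from x = -180 to +150 mm in its frame, open at -x; across its +x end a stop, face at x = +150 mm, 12 mm thick, yellow-capped, 50 mm above the table. Origin on the table surface, z up, x towards the stop. The carton starts at x = -130 to -100 mm; home, its underside end is at x = -30 mm.
- sanitiser: Loose bystander: turquoise pump bottle with white label and pump, 62 mm diameter, 175 mm high, beside the rack on its -y side. Origin: centre of its underside, z up.
- tape: Loose bystander: white tape roll lying flat, 56 mm outside diameter, 25 mm high, beside the rack on its +y side. Origin: centre of its underside, z up.
- forceps: Loose bystander: steel forceps lying flat, 145 mm long, about 14 mm wide, 6 mm high, beside the rack on its -y side. Origin: on its underside near mid-length, z up, x along its length.
There are look-alikes about, which are no part of the job. What is meant by the carton is not pink or yellow, and is the larger of those in its own colour.

How it is judged:
By the outcome, as a careful person would: the job done as asked, in the order asked, and still so for the second after the job is handed in, with the robot touching nothing.
It also fails if it takes over 42 s, if anything falls off the work surface, if the arm or the gripper's body presses on something with over 40 N, if the wrist force passes 120 N, or if a joint passes its speed limit or range.

## Robot

A 7-joint arm with a two-finger parallel gripper is mounted at the origin on the work surface. World frame = base frame: x ahead of the robot, y to its left, z up, the work surface at z = 0. Lengths are in m, angles in degrees, forces in N, time in s.
With the tool pointing down it reaches from about 0.425 to 0.875 m from the base axis. Payload 4.7 kg.
Tool frame: the origin (TCP) lies midway between the tips of the shut fingers; the grasp point (between the pads) lies 19 mm behind it; z points along the fingers, y is the line along which they close (so a half turn about z gives the same grasp; the last joint's range is limited). The gripper opens to 87 mm and grips with 3 to 60 N. Pads are 19 mm wide; open, the fingers measure 117 mm over their backs; the gripper's body (75 mm by 190 mm) begins 51 mm behind the grasp point.
Start: joints at [-76.198, 18.392, -4.016, 83.108, 1.295, 78.541, -3.26], TCP at [0.146, 0.633, 0.223] pointing down, gripper open.
Joint ranges: [-163.93, 163.93], [-17.29, 119.83], [-79.2, 71.16], [3.27, 140.29], [-89.18, 269.18], [5.43, 117.66], [-154.24, 154.24]. Speed limits (degrees/s): [147.25, 147.25, 180, 180, 180, 180, 180].

## Interface

Orientations are given as [roll, pitch, yaw] about the fixed x, y, z axes, in that order (R = Rz(yaw) Ry(pitch) Rx(roll)).
In Python, from cell import env gives the robot as it stands. The module is installed in compiled form; this text tells all that it offers.
- The arm moves only by the tool send_rows, never from a script. Its argument "series" is a list of rows, each an object with "travel": the shift along the tool's x, y, z in cm, a list of three; "dr": the turn, a rotation vector about the tool's x, y, z in degrees, a list of three; "claw": the finger opening in cm, from 0 to 8.7. In form: [{"travel": [tx, ty, tz], "dr": [wx, wy, wz], "claw": claw}, ...]. A call has 1 to 12 rows; each row is the pose to reach, as a shift and turn from the pose commanded when the call began, along the tool's axes at that moment; what a row does not reach only later rows make up. A row lasts 1/12 s, in which the tool goes at most 41.7 mm and 7.16 degrees, less where a joint would pass 70% of its speed; a pose out of reach is approached as far as the arm can. A call with a gripper value outside its range is refused whole. The fingers move at their own pace and stop on an object; "grip_force" is the grip in N (left out, the last holds). Time passes only in rows, so rows that repeat a pose let the fingers close. It gives the time, the measured TCP pose, the force and the opening at its end, in the units of the state.
- env.get_obs(): the state, without advancing time (a new reading comes with each control period).
- env.read_camera(name): name is "side" or "top" or "wrist"; returns the picture (480x640x3 uint8, blue, green, red); there is no depth.
- env.calibration(name): a dict with "fx", "fy", "cx", "cy" (pixels), "distortion" ([k1, k2, p1, p2, k3] as OpenCV has them; the pictures are not rectified), "cam_to_world" (4x4, takes a point from camera to world coordinates). Camera axes: x right, y down, z forward; pixel columns grow to the right and rows downward; lengths in m; the calibration is good to about 2 mm. A picture is of the moment at which its call begins: read the wrist's pose just before it. calibration takes no time and is no camera call; for the wrist camera it gives the pose at the moment of the call.
- env.sign_off(): hands the job in, once; it reports no verdict.
The state is a dict: "time_s": time; "qpos": joint angles; "joint_velocities": joint speeds; "effort": joint torques, N m; "tool_pos": TCP position; "tool_rot": TCP orientation; "force": force on the tool from outside, world axes, zero at the start; "wrist_torque": the same for the moment, N m; "grip_width": finger opening in m.
Only numpy, scipy, OpenCV 4.12 (cv2) and the standard library are available. Lean on these libraries where they do the work, as an engineer would, in place of code of your own. Each camera call takes 0.05 s, during which the arm holds its last target. There are 200 camera calls.

## Working session

There is one attempt and no reset: what is moved stays moved. The work goes in short steps, Python scripts to look and compute and a tool call to move; the robot and the scene stay as the last step left them, time stands still between calls to the robot, and variables do not carry over. Pictures are saved under pics/ and viewed, on a budget of 10 in all, crops included, one or two more only if the job needs it, and the job is handed in when it is done.

Besides the shell and the picture viewer there is one more tool, called after "Emit:" as name(argument=value, ...), one argument or row to a line, values as JSON. send_rows: Moves the arm, as the interface text tells. Its arguments: {"type":"object","properties":{"series":{"type":"array"},"grip_force":{"type":"number"}},"required":["series"]}

```bash
mkdir -p pics
python3 - <<'E'
from cell import env
import cv2,numpy as np
np.set_printoptions(precision=4,suppress=True)
print(env.get_obs())
for n in("side","top"):
    cv2.imwrite(f"pics/{n}0.png",env.read_camera(n)); print(n,env.calibration(n))
E
```

```text
{'time_s': 0.0, 'qpos': array([-76.1964,  18.4388,  -4.0151,  83.1739,   1.2976,  78.5427,
        -3.2594]), 'joint_velocities': array([-0.0064, -0.0579, -0.0863,  0.0159, -0.0438,  0.0502,  0.0593]), 'effort': array([  0.0001, -49.1299,  -0.4038, -31.2518,  -0.0637,   0.0438,
         0.0002]), 'tool_pos': array([0.1461, 0.6328, 0.2215]), 'tool_rot': array([-179.89  ,    0.0085,  167.0068]), 'force': array([ 1.2019, -0.085 , -0.4304]), 'wrist_torque': array([-0.0502,  0.003 , -0.014 ]), 'grip_width': 0.08666892350583219}
side {'fx': 483.3743748897622, 'fy': 483.3743748897622, 'cx': 318.35598923053396, 'cy': 232.7822880895661, 'distortion': array([-0.1111,  0.    ,  0.    ,  0.    ,  0.    ]), 'cam_to_world': array([[ 0.7182, -0.4303,  0.5469,  0.1138],
       [-0.6959, -0.4486,  0.5608, -0.4938],
       [ 0.004 , -0.7833, -0.6216,  0.6745],
       [ 0.    ,  0.    ,  0.    ,  1.    ]])}
top {'fx': 517.5558236553384, 'fy': 517.5558236553384, 'cx': 310.79523930624606, 'cy': 238.7709337771063, 'distortion': array([-0.1346,  0.    ,  0.    ,  0.    ,  0.    ]), 'cam_to_world': array([[ 0.0316, -0.9713,  0.2358,  0.3999],
       [-0.9995, -0.0301,  0.01  , -0.0222],
       [-0.0026, -0.236 , -0.9717,  0.9074],
       [ 0.    ,  0.    ,  0.    ,  1.    ]])}
```

View pics/side0.png

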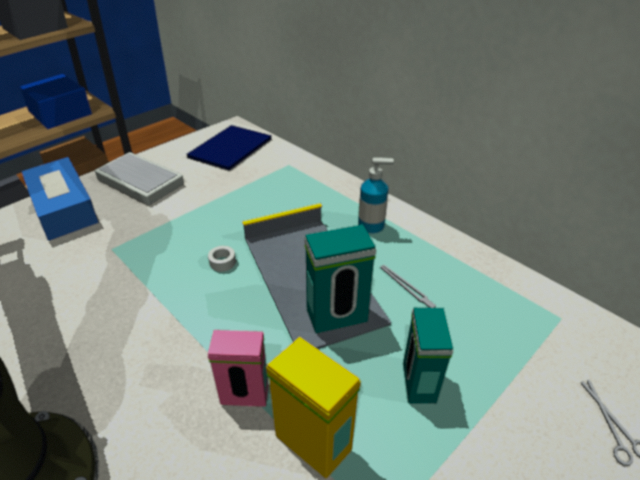

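View pics/top0.png

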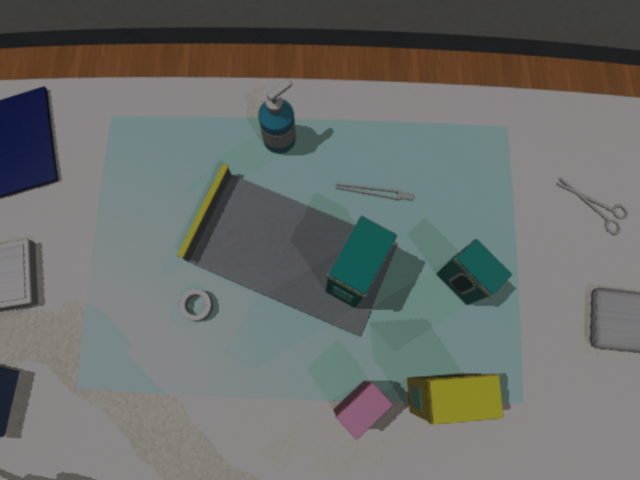

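The side view shows the carton at about (340,280) on the rack, with its slot facing the camera. The stop cap runs (245,222)–(321,208), with the tape at (222,259), the bottle at (373,205) and the forceps at (408,285). In the top view the carton's top face is at about (362,255), the cap runs (226,167)–(183,257), and the plate's open end is near (362,333)–(420,240).

```bash
cat > h.py <<'E'
import cv2,numpy as np
from cell import env
np.set_printoptions(precision=4,suppress=True)
def ray(n,uv,c=None):
    c=c or env.calibration(n); K=np.array([[c['fx'],0,c['cx']],[0,c['fy'],c['cy']],[0,0,1.]])
    p=cv2.undistortPoints(np.array(uv,float).reshape(-1,1,2),K,c['distortion']).reshape(-1,2)
    T=c['cam_to_world']; return T[:3,3],np.c_[p,np.ones(len(p))]@T[:3,:3].T
def plane(n,uv,z,c=None):
    o,d=ray(n,uv,c); return o+d*((z-o[2])/d[:,2])[:,None]
def tri(a,ua,b,ub):
    o,d=ray(a,[ua]);p,e=ray(b,[ub]);d=d[0];e=e[0]
    s=np.linalg.lstsq(np.c_[d,-e],p-o,rcond=None)[0];A=o+s[0]*d;B=p+s[1]*e
    return (A+B)/2,np.linalg.norm(A-B)
def blob(im,lo,hi,roi):
    x0,y0,x1,y1=roi;m=np.zeros(im.shape[:2],np.uint8)
    m[y0:y1,x0:x1]=cv2.inRange(cv2.cvtColor(im,cv2.COLOR_BGR2HSV),lo,hi)[y0:y1,x0:x1]
    cs=cv2.findContours(m,cv2.RETR_EXTERNAL,cv2.CHAIN_APPROX_NONE)[0]
    return max(cs,key=cv2.contourArea)
E
python3 - <<'E'
from h import *
t=cv2.imread("pics/top0.png");s=cv2.imread("pics/side0.png")
for im,pts in((t,[(362,250),(345,285),(205,210),(280,240)]),(s,[(340,240),(315,290),(285,215)])):
    hsv=cv2.cvtColor(im,cv2.COLOR_BGR2HSV);print([hsv[y,x] for x,y in pts])
# stop cap
ct=blob(t,(22,120,80),(35,255,255),(160,140,250,280));cs=blob(s,(22,120,80),(35,255,255),(230,190,335,240))
bt=cv2.boxPoints(cv2.minAreaRect(ct));bs=cv2.boxPoints(cv2.minAreaRect(cs))
print("cap top px",bt,"\n",plane("top",bt,.05));print("cap side",bs,"\n",plane("side",bs,.05))
# carton top
for n,im,roi in(("top",t,(315,205,410,315)),("side",s,(295,215,385,340))):
    c=blob(im,(80,150,90),(95,255,255),roi);q=cv2.boxPoints(cv2.minAreaRect(c))
    a=cv2.approxPolyDP(c,5,True).reshape(-1,2)
    print(n,cv2.contourArea(c),a.tolist(),"\n",plane(n,a,.188))
# plate
g=blob(t,(100,0,30),(150,110,130),(180,150,430,345));a=cv2.approxPolyDP(g,6,True).reshape(-1,2);print(a.tolist(),"\n",plane("top",a,.008))
E
```

```text
[array([ 87, 206,  88], dtype=uint8), array([70, 10, 76], dtype=uint8), array([ 27, 175, 124], dtype=uint8), array([108,  14,  89], dtype=uint8)]
[array([ 87, 255, 114], dtype=uint8), array([ 87, 255,  45], dtype=uint8), array([ 26, 215, 114], dtype=uint8)]
cap top px [[177.0163 254.5253]
 [222.3904 162.7217]
 [228.1917 165.589 ]
 [182.8175 257.3926]] 
 [[0.5732 0.2143 0.05  ]
 [0.7425 0.1484 0.05  ]
 [0.7373 0.1376 0.05  ]
 [0.5686 0.2038 0.05  ]]
cap side [[242.5279 220.9934]
 [320.4492 202.659 ]
 [321.5246 207.2295]
 [243.6033 225.5639]] 
 [[0.574  0.2117 0.05  ]
 [0.7427 0.1449 0.05  ]
 [0.732  0.1305 0.05  ]
 [0.5658 0.1971 0.05  ]]
top 0.0 [[364, 290]] 
 [[ 0.503  -0.0916  0.188 ]]
side 1345.5 [[374, 246], [362, 225], [306, 235], [315, 256]] 
 [[ 0.5816 -0.1392  0.188 ]
 [ 0.6083 -0.09    0.188 ]
 [ 0.5234 -0.0452  0.188 ]
 [ 0.4984 -0.0923  0.188 ]]
[[229, 181], [226, 187], [236, 182], [230, 197], [219, 194], [227, 204], [215, 206], [221, 209], [207, 225], [203, 220], [200, 245], [194, 241], [184, 258], [359, 334], [380, 282], [356, 308], [323, 291], [352, 226], [244, 180]] 
 [[ 0.7234  0.1417  0.008 ]
 [ 0.7115  0.1464  0.008 ]
 [ 0.7217  0.1285  0.008 ]
 [ 0.6924  0.1375  0.008 ]
 [ 0.6976  0.1583  0.008 ]
 [ 0.6788  0.1421  0.008 ]
 [ 0.6744  0.1639  0.008 ]
 [ 0.669   0.1524  0.008 ]
 [ 0.638   0.1757  0.008 ]
 [ 0.6472  0.1839  0.008 ]
 [ 0.6005  0.1855  0.008 ]
 [ 0.6076  0.1971  0.008 ]
 [ 0.5758  0.2126  0.008 ]
 [ 0.4522 -0.1012  0.008 ]
 [ 0.5438 -0.137   0.008 ]
 [ 0.4969 -0.0954  0.008 ]
 [ 0.525  -0.0372  0.008 ]
 [ 0.6442 -0.0864  0.008 ]
 [ 0.7261  0.1139  0.008 ]]
```

```bash
cat >> h.py <<'E'
O=np.array([.5985,.0307]);A=np.deg2rad(68.55);X=np.array([np.cos(A),np.sin(A)]);Y=np.array([-X[1],X[0]])
def rk(p): d=np.atleast_2d(p)[:,:2]-O; return np.c_[d@X,d@Y]
E
python3 - <<'E'
from h import *
t=cv2.imread("pics/top0.png");s=cv2.imread("pics/side0.png")
c=blob(t,(80,150,70),(95,255,255),(315,205,410,315));a=cv2.approxPolyDP(c,5,True).reshape(-1,2)
q=cv2.boxPoints(cv2.minAreaRect(c));print(a.tolist(),"\n",rk(plane("top",q,.188)),rk(plane("top",q,.188)).mean(0))
c2=blob(s,(80,150,90),(95,255,255),(295,215,385,340));a2=cv2.approxPolyDP(c2,5,True).reshape(-1,2)
print("side",rk(plane("side",a2,.188)))
for u in a:
  for v in a2:
    p,e=tri("top",u,"side",v)
    if e<.006: print(u,v,p,e,rk(p))
# bystanders, top view approx centres
for n,uv,z in(("bottle",(277,140),.05),("bottlebase",(280,150),.0),("pump",(280,90),.175),("tape",(197,305),.025),("forceps",(340,187),.005),("forc2",(412,196),.005),("small top",(482,265),.13),("smallbase",(475,303),0),("pink",(363,410),.11)):
    p=plane("top",[uv],z);print(n,p,rk(p))
E
```

```text
[[361, 217], [330, 274], [364, 293], [395, 235]] 
 [[-0.0943  0.0431]
 [-0.1036 -0.0543]
 [-0.1622 -0.0476]
 [-0.1513  0.0489]] [-0.1279 -0.0024]
side [[-0.1644 -0.0464]
 [-0.1087 -0.0533]
 [-0.0981  0.0421]
 [-0.1511  0.0482]]
[361 217] [362 225] [ 0.6107 -0.0871  0.1849] 0.001502873240469826 [[-0.1052 -0.0545]]
[330 274] [306 235] [ 0.5247 -0.0436  0.1863] 0.0002685312760484367 [[-0.0961  0.0415]]
[364 293] [315 256] [ 0.4989 -0.0917  0.1873] 9.415157340081026e-06 [[-0.1504  0.0479]]
[395 235] [374 246] [ 0.585  -0.1364  0.1842] 0.00044556118448583966 [[-0.1604 -0.0485]]
bottle [[0.7888 0.0531 0.05  ]] [[ 0.0905 -0.1689]]
bottlebase [[0.7911 0.0508 0.    ]] [[ 0.0892 -0.1719]]
pump [[0.8189 0.0418 0.175 ]] [[ 0.0909 -0.201 ]]
tape [[0.491  0.1785 0.025 ]] [[0.0983 0.1541]]
forceps [[ 0.7187 -0.0636  0.005 ]] [[-0.0438 -0.1463]]
forc2 [[ 0.7057 -0.1967  0.005 ]] [[-0.1724 -0.1829]]
small top [[ 0.555  -0.2807  0.13  ]] [[-0.3057 -0.0734]]
smallbase [[ 0.5117 -0.3084  0.    ]] [[-0.3473 -0.0433]]
pink [[ 0.3334 -0.1001  0.11  ]] [[-0.2186  0.1989]]
```

The triangulated height of the carton's top is 0.184–0.187 m, against 0.188 expected. The carton is turned about -6.3° from the rack's axis. I'll swing over next, at height.

Emit:
send_rows(
  series=[
    {"travel": [0,0,-4],"dr": [0,0,0],"claw": 6},
    {"travel": [-3,-2,-8],"dr": [0,0,4],"claw": 6},
    {"travel": [-6,-4,-11],"dr": [0,0,8],"claw": 6},
    {"travel": [-9.5,-6,-13],"dr": [0,0,12],"claw": 6},
    {"travel": [-13,-8,-14],"dr": [0,0,16],"claw": 6},
    {"travel": [-16.5,-10,-14],"dr": [0,0,20],"claw": 6},
    {"travel": [-20,-12.5,-14],"dr": [0,0,25],"claw": 6},
    {"travel": [-23.5,-14.5,-14],"dr": [0,0,30],"claw": 6},
    {"travel": [-27,-17,-14],"dr": [0,0,35],"claw": 6},
    {"travel": [-30.5,-19,-14],"dr": [0,0,40],"claw": 6},
    {"travel": [-34,-21.5,-14],"dr": [0,0,45],"claw": 6},
    {"travel": [-37,-23,-14],"dr": [0,0,50],"claw": 6},
  ],
)

```text
time_s: 1.1
tool_pos: [0.4482, 0.3309, 0.3626]
tool_rot: [-180.0, -0.0, 116.8]
force: [0.9, 0.5, 0.1]
grip_width: 0.0597
```

```bash
cat >> h.py <<'E'
from scipy.spatial.transform import Rotation as R
def go(p,yaw):
    o=env.get_obs();r=R.from_euler('xyz',o['tool_rot'],degrees=True);g=R.from_euler('xyz',[180,0,yaw],degrees=True)
    print(o['time_s'],o['tool_pos'],o['tool_rot'],o['force'],"rack",rk(o['tool_pos']),"travel cm",100*r.inv().apply(np.array(p)-o['tool_pos']),"dr",(r.inv()*g).as_rotvec(degrees=True),o['qpos'])
E
python3 -c "
from h import *
go([.520,-.155,.34],62.3)"
```

```text
1.1 [0.4482 0.3309 0.3626] [-179.9893   -0.0171  116.7653] [0.9299 0.5422 0.1046] rack [[0.2244 0.2497]] travel cm [-46.6155 -15.4692   2.2466] dr [-0.0181 -0.0107 54.4653] [-53.8182   5.0792  15.9943  83.3798  -1.4174  91.7434 -11.1612]
```

Emit:
send_rows(
  series=[
    {"travel": [-3.5,-1.2,0],"dr": [0,0,4.5],"claw": 6},
    {"travel": [-7,-2.4,0],"dr": [0,0,9],"claw": 6},
    {"travel": [-11,-3.7,0],"dr": [0,0,13.5],"claw": 6},
    {"travel": [-15,-5,0],"dr": [0,0,18],"claw": 6},
    {"travel": [-19,-6.3,0],"dr": [0,0,22.5],"claw": 6},
    {"travel": [-23,-7.6,0],"dr": [0,0,27],"claw": 6},
    {"travel": [-27,-9,0],"dr": [0,0,32],"claw": 6},
    {"travel": [-31,-10.3,0],"dr": [0,0,37],"claw": 6},
    {"travel": [-35,-11.6,0],"dr": [0,0,42],"claw": 6},
    {"travel": [-39,-13,0.5],"dr": [0,0,47],"claw": 6},
    {"travel": [-43,-14.3,1],"dr": [0,0,51],"claw": 6},
    {"travel": [-46.6,-15.5,2],"dr": [0,0,54.5],"claw": 6},
  ],
)

```text
time_s: 2.1
tool_pos: [0.5207, -0.1528, 0.3438]
tool_rot: [179.9, -0.1, 62.3]
force: [1.1, -0.0, -0.0]
grip_width: 0.0601
```

```bash
python3 -c "
from h import *
go([.520,-.155,.165],62.3)"
```

```text
2.1 [ 0.5207 -0.1528  0.3438] [179.8921  -0.0843  62.3082] [ 1.0788 -0.0097 -0.0306] rack [[-0.1992  0.0053]] travel cm [-0.2572  0.0048 17.8774] dr [ 0.1079 -0.0843  0.0081] [-27.5294   3.0472  43.3936  88.2941  -2.1533  89.368  -11.849 ]
```

Emit:
send_rows(
  series=[
    {"travel": [-0.3,0,3],"dr": [0,0,0],"claw": 6},
    {"travel": [-0.3,0,6],"dr": [0,0,0],"claw": 6},
    {"travel": [-0.3,0,9],"dr": [0,0,0],"claw": 6},
    {"travel": [-0.3,0,12],"dr": [0,0,0],"claw": 6},
    {"travel": [-0.3,0,15],"dr": [0,0,0],"claw": 6},
    {"travel": [-0.3,0,17.2],"dr": [0,0,0],"claw": 6},
    {"travel": [-0.3,0,17.9],"dr": [0,0,0],"claw": 6},
    {"travel": [-0.3,0,17.9],"dr": [0,0,0],"claw": 6},
  ],
)

```text
time_s: 2.77
tool_pos: [0.5177, -0.1527, 0.1622]
tool_rot: [-179.8, 0.1, 62.5]
force: [-0.1, -0.1, -0.3]
grip_width: 0.0602
```

```bash
python3 -c "
from h import *
go([.520,-.155,.165],62.3)
a=env.read_camera('side');b=env.read_camera('top')
cv2.imwrite('pics/c1.png',np.vstack([a[150:450,200:520],b[100:400,180:500]]).transpose(0,1,2)) "
```

```text
2.7667 [ 0.5177 -0.1527  0.1622] [-179.7786    0.1023   62.4996] [-0.0902 -0.1263 -0.3092] rack [[-0.2003  0.0081]] travel cm [-0.096   0.3094 -0.2849] dr [-0.2213  0.1027  0.1994] [-25.8788   8.6282  43.3084 104.6207  -6.2453  69.4284  -8.1699]
```

View pics/c1.png

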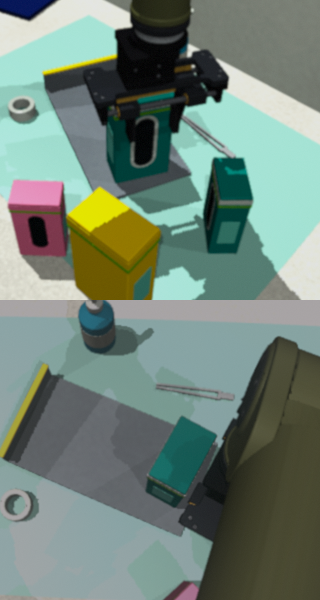

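The gripper is behind the slot face, which shows at (145,140) in the crop, and both fingers are clear of everything. Now I'll push gently, at roughly 6 cm/s.

Emit:
send_rows(
  series=[
    {"travel": [1,0.2,0],"dr": [0,0,0],"claw": 6},
    {"travel": [2,0.3,0],"dr": [0,0,0],"claw": 6},
    {"travel": [2.6,0.3,0],"dr": [0,0,0],"claw": 6},
    {"travel": [3,0.3,0],"dr": [0,0,0],"claw": 6},
    {"travel": [3.4,0.3,0],"dr": [0,0,0],"claw": 6},
    {"travel": [3.8,0.3,0],"dr": [0,0,0],"claw": 6},
    {"travel": [4.2,0.3,0],"dr": [0,0,0],"claw": 6},
    {"travel": [4.6,0.3,0],"dr": [0,0,0],"claw": 6},
    {"travel": [5,0.3,0],"dr": [0,0,0],"claw": 6},
    {"travel": [5.4,0.3,0],"dr": [0,0,0],"claw": 6},
    {"travel": [5.8,0.3,0],"dr": [0,0,0],"claw": 6},
    {"travel": [6.2,0.3,0],"dr": [0,0,0],"claw": 6},
  ],
)

```text
time_s: 3.87
tool_pos: [0.5507, -0.0991, 0.1641]
tool_rot: [-180.0, -0.0, 62.5]
force: [0.5, 0.1, -0.5]
grip_width: 0.0599
```

```bash
python3 -c "
from h import *
go([.520,-.155,.165],62.3)
a=env.read_camera('side')
cv2.imwrite('pics/c2.png',a[150:450,200:520]) "
```

```text
3.8667 [ 0.5507 -0.0991  0.1641] [-179.9938   -0.0089   62.5055] [ 0.4534  0.0665 -0.4826] rack [[-0.1383 -0.003 ]] travel cm [-6.3765 -0.1411 -0.0949] dr [-0.0062 -0.0089  0.2055] [-29.0073  11.0753  41.0953 101.9792  -7.7431  69.8035 -13.2513]
```

View pics/c2.png

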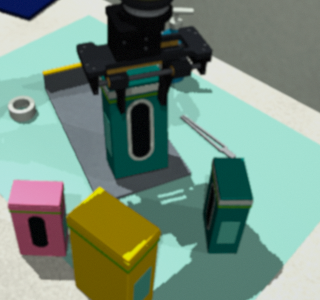

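The carton's top is leaning forward in front of the fingers, and the measured force of under 1 N fits that. I'll carry on past the balance point.

Emit:
send_rows(
  series=[
    {"travel": [0.4,0,0],"dr": [0,0,0],"claw": 6},
    {"travel": [0.8,0,0],"dr": [0,0,0],"claw": 6},
    {"travel": [1.2,0,0],"dr": [0,0,0],"claw": 6},
    {"travel": [1.6,0,0],"dr": [0,0,0],"claw": 6},
    {"travel": [2.0,0,0],"dr": [0,0,0],"claw": 6},
    {"travel": [2.4,0,0],"dr": [0,0,0],"claw": 6},
    {"travel": [2.8,0,0],"dr": [0,0,0],"claw": 6},
    {"travel": [3.2,0,0],"dr": [0,0,0],"claw": 6},
    {"travel": [3.6,0,0],"dr": [0,0,0],"claw": 6},
    {"travel": [3.9,0,0],"dr": [0,0,0],"claw": 6},
    {"travel": [3.9,0,0],"dr": [0,0,0],"claw": 6},
    {"travel": [3.9,0,0],"dr": [0,0,0],"claw": 6},
  ],
)

```text
time_s: 4.92
tool_pos: [0.5686, -0.0648, 0.1641]
tool_rot: [-180.0, 0.0, 62.5]
force: [0.3, 0.5, 0.4]
grip_width: 0.0599
```

```bash
python3 -c "
from h import *
go([.520,-.155,.165],62.3)
a=env.read_camera('side')
cv2.imwrite('pics/c3.png',a[150:450,200:520]) "
```

```text
4.9167 [ 0.5686 -0.0648  0.1641] [-179.9967    0.0067   62.5238] [0.3048 0.4629 0.4205] rack [[-0.0998 -0.007 ]] travel cm [-10.2435  -0.1455  -0.0927] dr [-0.0032  0.0067  0.2238] [-30.8615  12.7801  39.8017 100.2035  -8.6544  70.1271 -16.2785]
```

View pics/c3.png

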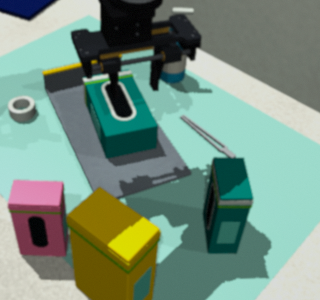

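The carton now lies on its back with the slot up. I'll back off above it and measure its pose.

Emit:
send_rows(
  series=[
    {"travel": [-2,0,-1],"dr": [0,0,0],"claw": 6},
    {"travel": [-5,0,-1],"dr": [0,0,0],"claw": 6},
    {"travel": [-8,0,-1],"dr": [0,0,0],"claw": 6},
    {"travel": [-9.5,0,-1],"dr": [0,0,0],"claw": 6},
    {"travel": [-9.5,0,-1],"dr": [0,0,0],"claw": 6},
    {"travel": [-9.5,0,-1],"dr": [0,0,0],"claw": 6},
  ],
)

```text
time_s: 5.47
tool_pos: [0.5246, -0.1495, 0.1743]
tool_rot: [180.0, -0.1, 62.4]
force: [0.2, 0.7, -0.6]
grip_width: 0.0599
```

```bash
python3 -c "
from h import *
go([.520,-.155,.165],62.3)
a=env.read_camera('side');b=env.read_camera('top');cv2.imwrite('pics/s3.png',a);cv2.imwrite('pics/t3.png',b)
cv2.imwrite('pics/c4.png',np.hstack([cv2.resize(a[190:340,220:400],None,fx=2,fy=2),cv2.resize(b[140:290,180:360],None,fx=2,fy=2)])) "
```

```text
5.4667 [ 0.5246 -0.1495  0.1743] [179.9878  -0.0766  62.3801] [ 0.1816  0.7481 -0.5557] rack [[-0.1948  0.0029]] travel cm [-0.6985 -0.1555  0.9248] dr [ 0.0121 -0.0766  0.08  ] [-26.1621   8.5533  43.2422 103.2291  -6.2788  70.6001  -8.7692]
```

View pics/c4.png

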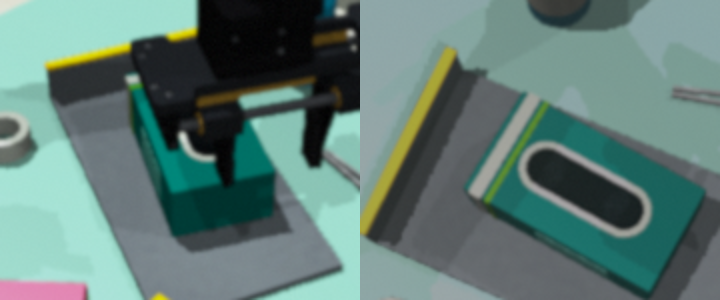

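The side crop is partly blocked by the gripper. The top crop shows the carton whole, with its top-face corners at roughly (265,186), (235,233), (351,235) and (325,285) in full-image pixels. The slot is up and the white and lime end faces the stop.

Run:
```python
from h import *
q=[(265,186.5),(234.5,232),(351.5,235),(324,284)]
p=plane("top",q,.068);r=rk(p);print(p,"\n",r,np.linalg.norm(r[0]-r[2]),np.linalg.norm(r[0]-r[1]))
print("yaw",np.degrees(np.arctan2(*(r[0]+r[1]-r[2]-r[3])[::-1])))
# height check: trailing corner, side crop (272,180),(172,223... top edge) 2x
for u,v in(((351.5,235),(220+272/2,190+180/2)),((324,284),(220+168/2,190+199/2))): print(tri("top",u,"side",v))
go([*(O+X*-.155+Y*-.006),.04],68.5)
```

```text
[[ 0.6935  0.0679  0.068 ]
 [ 0.6114  0.1149  0.068 ]
 [ 0.6122 -0.0814  0.068 ]
 [ 0.5282 -0.0376  0.068 ]] 
 [[ 0.0693 -0.0748]
 [ 0.0831  0.0188]
 [-0.0993 -0.0538]
 [-0.0893  0.0405]] 0.16997031955471717 0.09460109106389714
yaw -7.124825596709934
(array([ 0.6152, -0.0818,  0.0521]), np.float64(0.0026508415056527876))
(array([ 0.528 , -0.0364,  0.0555]), np.float64(0.005120336727369096))
5.5667 [ 0.5254 -0.1476  0.174 ] [-179.9901   -0.0544   62.604 ] [0.5925 0.5796 0.287 ] rack [[-0.1927  0.0029]] travel cm [ 3.8256  0.4957 13.4027] dr [-0.0071 -0.0549 -5.896 ] [-26.2555   8.6114  43.1151 103.198   -6.2873  70.6016  -8.7647]
```

Emit:
send_rows(
  series=[
    {"travel": [1.5,0.2,0],"dr": [0,0,-3],"claw": 5},
    {"travel": [3,0.5,1],"dr": [0,0,-5.9],"claw": 5},
    {"travel": [3.5,0.7,4],"dr": [0,0,-5.9],"claw": 5},
    {"travel": [3.6,0.7,7],"dr": [0,0,-5.9],"claw": 5},
    {"travel": [3.6,0.7,10],"dr": [0,0,-5.9],"claw": 5},
    {"travel": [3.6,0.7,12.5],"dr": [0,0,-5.9],"claw": 5},
    {"travel": [3.6,0.7,14],"dr": [0,0,-5.9],"claw": 5},
    {"travel": [3.6,0.7,14],"dr": [0,0,-5.9],"claw": 5},
    {"travel": [3.6,0.7,14],"dr": [0,0,-5.9],"claw": 5},
  ],
)

```text
time_s: 6.32
tool_pos: [0.5474, -0.1191, 0.0333]
tool_rot: [-179.9, 0.0, 68.5]
force: [0.7, 0.6, 0.4]
grip_width: 0.0503
```

```bash
python3 -c "
from h import *
go([*(O+X*-.05+Y*-.01),.032],68.55)"
```

```text
6.3167 [ 0.5474 -0.1191  0.0333] [-179.8925    0.04     68.5212] [0.7192 0.5562 0.4469] rack [[-0.1581 -0.0073]] travel cm [10.8076  0.2698  0.1258] dr [-0.1075  0.04   -0.0288] [-23.525   20.6049  38.71   108.7329 -15.3642  56.0043   0.6318]
```

Emit:
send_rows(
  series=[
    {"travel": [1.5,0,0],"dr": [0,0,0],"claw": 5},
    {"travel": [3,0,0],"dr": [0,0,0],"claw": 5},
    {"travel": [3.7,0,0],"dr": [0,0,0],"claw": 5},
    {"travel": [4.4,0,0],"dr": [0,0,0],"claw": 5},
    {"travel": [5.1,0,0],"dr": [0,0,0],"claw": 5},
    {"travel": [5.8,0,0],"dr": [0,0,0],"claw": 5},
    {"travel": [6.5,0,0],"dr": [0,0,0],"claw": 5},
    {"travel": [7.2,0,0],"dr": [0,0,0],"claw": 5},
    {"travel": [7.9,0,0],"dr": [0,0,0],"claw": 5},
    {"travel": [8.6,0,0],"dr": [0,0,0],"claw": 5},
    {"travel": [9.3,0,0],"dr": [0,0,0],"claw": 5},
    {"travel": [10,0,0],"dr": [0,0,0],"claw": 5},
  ],
)

```text
time_s: 7.32
tool_pos: [0.5841, -0.027, 0.0339]
tool_rot: [-179.9, 0.0, 68.4]
force: [-2.1, -3.5, 3.2]
grip_width: 0.0499
```

```bash
python3 -c "
from h import *
go([*(O+X*-.04+Y*-.01),.032],68.55)
b=env.read_camera('top');cv2.imwrite('pics/t5.png',b);a=env.read_camera('side')
cv2.imwrite('pics/c5.png',np.hstack([cv2.resize(a[190:340,220:400],None,fx=2,fy=2),cv2.resize(b[140:290,180:360],None,fx=2,fy=2)]))"
```

```text
7.3167 [ 0.5841 -0.027   0.0339] [-179.9454    0.0318   68.4223] [-2.0856 -3.5357  3.2459] rack [[-0.059  -0.0077]] travel cm [1.8986 0.2304 0.1937] dr [-0.0547  0.0317 -0.1277] [-30.2571  23.0122  36.3375 105.2198 -16.017   57.0004  -8.8343]
```

View pics/c5.png

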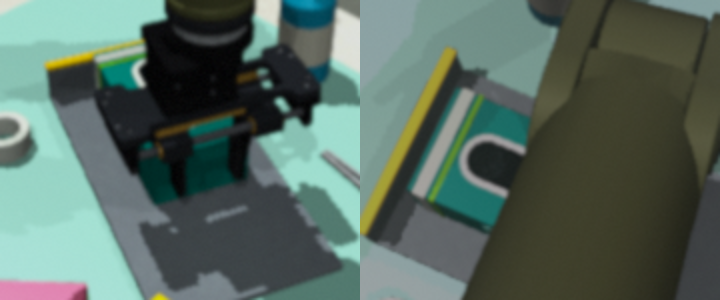

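The carton has squared up and its white band runs parallel to the yellow cap, about 20 mm short of the stop. I'll push the rest slowly.

Emit:
send_rows(
  series=[
    {"travel": [0.3,0,0],"dr": [0,0,0],"claw": 5},
    {"travel": [0.6,0,0],"dr": [0,0,0],"claw": 5},
    {"travel": [0.9,0,0],"dr": [0,0,0],"claw": 5},
    {"travel": [1.1,0,0],"dr": [0,0,0],"claw": 5},
    {"travel": [1.3,0,0],"dr": [0,0,0],"claw": 5},
    {"travel": [1.5,0,0],"dr": [0,0,0],"claw": 5},
    {"travel": [1.6,0,0],"dr": [0,0,0],"claw": 5},
    {"travel": [1.7,0,0],"dr": [0,0,0],"claw": 5},
    {"travel": [1.8,0,0],"dr": [0,0,0],"claw": 5},
  ],
)

```text
time_s: 8.17
tool_pos: [0.5909, -0.0106, 0.034]
tool_rot: [-180.0, -0.0, 68.4]
force: [0.2, 0.2, -1.5]
grip_width: 0.0498
```

Emit:
send_rows(
  series=[
    {"travel": [0.1,0,0],"dr": [0,0,0],"claw": 5},
    {"travel": [0.2,0,0],"dr": [0,0,0],"claw": 5},
    {"travel": [0.3,0,0],"dr": [0,0,0],"claw": 5},
    {"travel": [0.3,0,0],"dr": [0,0,0],"claw": 5},
  ],
)

```text
time_s: 8.5
tool_pos: [0.5915, -0.0094, 0.0341]
tool_rot: [-180.0, 0.1, 68.4]
force: [-1.2, -4.7, -0.5]
grip_width: 0.0501
```

Emit:
send_rows(
  series=[
    {"travel": [0.1,0,0],"dr": [0,0,0],"claw": 5},
    {"travel": [0.2,0,0],"dr": [0,0,0],"claw": 5},
    {"travel": [0.2,0,0],"dr": [0,0,0],"claw": 5},
  ],
)

```text
time_s: 8.75
tool_pos: [0.5915, -0.0094, 0.0341]
tool_rot: [-179.9, 0.2, 68.3]
force: [-4.6, -7.4, 2.2]
grip_width: 0.0499
```

Emit:
send_rows(
  series=[
    {"travel": [0.1,0,0],"dr": [0,0,0],"claw": 5},
    {"travel": [0.2,0,0],"dr": [0,0,0],"claw": 5},
    {"travel": [0.2,0,0],"dr": [0,0,0],"claw": 5},
  ],
)

```text
time_s: 9.0
tool_pos: [0.5914, -0.0094, 0.034]
tool_rot: [-179.9, 0.4, 68.3]
force: [-5.7, -10.0, 3.5]
grip_width: 0.0501
```

The TCP has stopped moving while the force rises to about 11 N, so the carton is seated. I'll back off and look.

Emit:
send_rows(
  series=[
    {"travel": [-0.3,0,0],"dr": [0,0,0],"claw": 5},
    {"travel": [-0.8,0,0],"dr": [0,0,0],"claw": 5},
    {"travel": [-2,0,0],"dr": [0,0,0],"claw": 5},
    {"travel": [-4,0,0],"dr": [0,0,0],"claw": 5},
    {"travel": [-7,0,0],"dr": [0,0,0],"claw": 5},
    {"travel": [-9,0,-2],"dr": [0,0,0],"claw": 5},
    {"travel": [-11,0,-5],"dr": [0,0,0],"claw": 5},
    {"travel": [-12,0,-8],"dr": [0,0,0],"claw": 5},
    {"travel": [-13,0,-12],"dr": [0,0,0],"claw": 5},
    {"travel": [-14,0,-15],"dr": [0,0,0],"claw": 5},
    {"travel": [-14,0,-18],"dr": [0,0,0],"claw": 5},
    {"travel": [-14,0,-20],"dr": [0,0,0],"claw": 5},
  ],
)

```text
time_s: 10.0
tool_pos: [0.5428, -0.1358, 0.2379]
tool_rot: [179.7, -0.2, 68.3]
force: [0.8, 0.2, -0.2]
grip_width: 0.0498
```

Run:
```python
from h import *
a=env.read_camera('side');b=env.read_camera('top');cv2.imwrite('pics/t6.png',b);cv2.imwrite('pics/s6.png',a)
cv2.imwrite('pics/c6.png',np.hstack([cv2.resize(a[150:350,200:400],None,fx=2,fy=2),cv2.resize(b[80:330,160:360],None,fx=2,fy=2)[:400]]))
t0=cv2.imread('pics/top0.png');s0=cv2.imread('pics/side0.png')
# bystander shifts: template match of start patches
for n,I0,I1,(x,y,w,h) in(("bottle",t0,b,(255,95,45,60)),("tape",t0,b,(178,285,40,40)),("forceps",t0,b,(335,180,40,18)),("tape s",s0,a,(205,243,34,32)),("forceps s",s0,a,(378,262,60,46))):
    r=cv2.matchTemplate(I1[y-10:y+h+10,x-10:x+w+10],I0[y:y+h,x:x+w],cv2.TM_CCOEFF_NORMED);_,m,_,l=cv2.minMaxLoc(r);print(n,l[0]-10,l[1]-10,m)
```

```text
bottle 0 0 0.9880502820014954
tape 0 0 0.9895221590995789
forceps 0 0 0.9565103054046631
tape s 0 0 0.9707756042480469
forceps s 0 0 0.9671134948730469
```

View pics/c6.png

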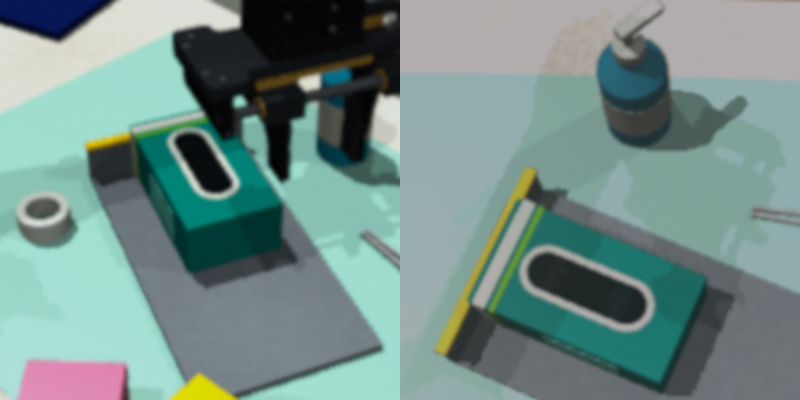

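The carton lies slot up with its white-banded end against the cap, and the bystanders show 0 px shift. One numeric check of squareness before handing in.

Run:
```python
from h import *
b=cv2.imread('pics/t6.png')
m=cv2.inRange(cv2.cvtColor(b,cv2.COLOR_BGR2HSV),(80,120,95),(95,255,255)); 
hsv=cv2.cvtColor(b,cv2.COLOR_BGR2HSV);print(hsv[190:200:4,290],hsv[200,232],hsv[252,280])
# lime line: fit
l=cv2.inRange(hsv,(40,120,60),(75,255,255));l[:180]=0;l[250:]=0;l[:,:190]=0;l[:,245:]=0
y,x=np.nonzero(l);vx,vy,x0,y0=cv2.fitLine(np.c_[x,y].astype(np.float32),cv2.DIST_HUBER,0,.01,.01).ravel()
r=rk(plane("top",[(x0-20*vx,y0-20*vy),(x0+20*vx,y0+20*vy)],.068));d=r[1]-r[0]
print(len(x),"lime",r,"angle from rack y",np.degrees(np.arctan2(-d[0],d[1])))
# slot oval centre + axis
s=cv2.inRange(hsv,(0,0,0),(180,255,45));s[:195]=0;s[250:]=0;s[:,:215]=0;s[:,292:]=0
c=max(cv2.findContours(s,0,1)[0],key=cv2.contourArea);vx,vy,x0,y0=cv2.fitLine(c,cv2.DIST_L2,0,.01,.01).ravel()
r=rk(plane("top",[(x0-20*vx,y0-20*vy),(x0+20*vx,y0+20*vy)],.068));d=r[1]-r[0];print("slot",cv2.contourArea(c),r.mean(0),np.degrees(np.arctan2(d[1],d[0])))
q=[(224.5+.5,180),(195,229),(313,221),(289,273)]
print("corners",rk(plane("top",q,.068)))
```

```text
[[ 81  53 164]
 [ 81  54 165]
 [ 85  42 133]] [ 88 176 107] [ 88 193 119]
173 lime [[ 0.1273  0.0268]
 [ 0.127  -0.0426]] angle from rack y 179.8035207422687
slot 873.0 [ 0.0615 -0.0062] -179.54334927900334
corners [[ 0.1381 -0.0585]
 [ 0.1472  0.0406]
 [-0.0306 -0.0507]
 [-0.0293  0.0464]]
```

```bash
python3 -c "
from cell import env
print(env.sign_off(), env.get_obs()['time_s'])"
```

```text
the job is handed in; nothing more can be done
the job is handed in; nothing more can be done
```

The carton is lying on its back along the rack, slot up, with its leading end against the stop. I handed the job in shortly after 10 s, and the hand-in gives no verdict.

**What I did:** I pushed the carton high on its slot face with the open fingers, which never gripped it, until it tipped over backwards. Then I pushed its underside end low and square along the rack until it stopped moving at about 11 N. After that I backed the gripper clear.

**Last checks:**
- **Squareness:** the lime line is within 0.2° of square to the stop, and the slot's long axis within 0.5° of the rack's axis.
- **Position:** the underside end is at rack x ≈ -30 mm, which is home. The carton's middle is about 6 mm off the rack's centre line.
- **Bystanders:** the bottle, tape roll and forceps showed 0 px shift from the start.

**What disagreed:**
- **Leading-end corner:** one corner picked by eye came out at x = 138 mm instead of about 150 mm. I put this down to a poor pick, because the line fits and the stall against the stop say the carton is seated.
- **Carton height and size after tipping:** rough two-view picks gave its upper face at 52–55 mm rather than 68 mm. Its length and width also measured about 5% short. I relied on the stated 68 mm for the lying carton.

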